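# Close the vent plug of a coin storage pail so that it holds

## Robot

A 6-joint arm with a two-finger parallel gripper is mounted at the origin on the work surface. World frame = base frame: x ahead of the robot, y to its left, z up, the work surface at z = 0. Lengths are in m, angles in rad, forces in N, time in s.
With the tool pointing down it reaches from about 0.35 to 0.975 m from the base axis. Payload 4.9 kg.
Tool frame: the origin (TCP) lies at the very end of the fingers, on their centre line; the grasp point (between the pads) lies behind it (hold_point_z is the x of the grasp point in the tool frame, in m); x points along the fingers, y is the direction in which the jaws open and shut, and the axes are right-handed (so a half turn about x gives the same grasp; the last joint's range is limited). The gripper opens to 85 mm and grips with 20 to 120 N. Pads are 22 mm wide; open, the fingers measure 114 mm over their backs; the gripper's body (76 mm by 85 mm) begins 54 mm behind the grasp point. The pads swing forward as they close: fully open they stand 13 mm farther back than shut.
Start: joints at [-1.412, 0.053, 1.613, -0, 1.476, -0.119], TCP at [0.171, -0.601, 0.231] pointing down, gripper open.
Joint ranges: [-3.01, 3.01], [-1.01, 2.22], [0.06, 2.58], [-1.02, 4.17], [0.09, 2.62], [-3.14, 3.14]. Speed limits (rad/s): [2.57, 2.57, 3.14, 3.14, 3.14, 3.14].

## Interface

Orientations are given as a rotation vector (axis times angle).
In Python, from workcell import observe, read_camera, sign_off, hold_point_z gives the robot as it stands.
- The arm moves only by the shell command python3 -m handwheel 'ROWS' [FORCE]. ROWS is JSON, a list that holds one entry, the list of rows, each a list of 5 numbers: the closure, from -1 (fully open) to 1 (shut), then the shift along the tool's x, y, z in mm, then the turn about the tool's x in rad. In form: [[[grip, dx, dy, dz, roll], ...]]. A call has 1 to 20 rows; each row shifts and turns the commanded pose from where the row before left it, along the tool's axes as they then stand; what a row does not reach is not made up. A row lasts 1/10 s, in which the tool goes at most 50 mm and 8.59 degrees, less where a joint would pass 70% of its speed; a pose out of reach is approached as far as the arm can. A call is refused whole if a number of a shift passes 50 or a number of a turn 0.15, either way. A call with a gripper value outside its range is refused whole. The fingers move at their own pace and stop on an object; FORCE is the grip in N (left out, the last holds). Time passes only in rows, so rows that do not move let the fingers close. It gives the time, the measured TCP pose, the force and the opening at its end, in the units of the state.
- observe(): the state, without advancing time (a new reading comes with each control period).
- read_camera(name): name is "scene" or "top"; returns a dict with "color" (480x640x3 uint8, red, green, blue), "fx", "fy", "cx", "cy" (pixels), "k1" (the pictures are not rectified: a ray, as slopes to the right and down, at radius r is drawn at 1 + k1 r^2 times it, then the intrinsics apply), "rvec" (rotation vector, rad) and "tvec" (3), from world to camera coordinates, as OpenCV has them. Camera axes: x right, y down, z forward; pixel columns grow to the right and rows downward; lengths in m; the calibration is good to about 2 mm. A picture is of the moment at which its call begins. There is no depth.
- sign_off(): hands the job in, once; it reports no verdict.
The state is a dict: "clock": time; "joints": joint angles; "dq": joint speeds; "tau": joint torques, N m; "tool_pos": TCP position; "eef_rot": TCP orientation; "wrist_force": force on the tool from outside, world axes, zero at the start; "torque": the same for the moment, N m; "width": finger opening in m.
Only numpy, scipy, OpenCV 4.12 (cv2) and the standard library are available. Lean on these libraries where they do the work, as an engineer would, in place of code of your own. Each camera call takes 0.05 s, during which the arm holds its last target.

## Task

One of the two white coin pails still has its vent plug standing open, its bar handle turned away from the ribs on the lid. Close it: turn the handle clockwise until the bar lines up with the two ribs, pressing the plug down into its tapered seat as you turn, firmly enough that it stays put when you let go, but without forcing it. Leave the coin tray, brush and beaker where they are.

Things in the scene. Friction and masses are not known exactly. Their poses are not given: they have to be found in the camera images.
- pail_a: the white square pail whose vent plug is open: fixed to the bench, lid 187 x 187 mm, lid top 170 mm above the bench. Origin: centre of its underside on the bench, z up. The plug's axis is vertical through this origin
- pail_b: the twin pail with its plug already closed (pressed in and in line with the ribs), one rigid piece, nothing to do there; same sizes, collar and handle as pail_a, handle top about 250 mm above the bench. Origin: centre of its underside
- collar: grey ring, 30 mm high, 68 mm outer diameter, fixed on pail_a's lid about the plug's axis, with two raised ribs (each 48 long, 10 wide, 12 mm high) on the lid, 33 to 81 mm from the axis on opposite sides. Origin on the axis at the lid's top; the ribs lie along its +x and -x. The plug is closed when the handle bar is parallel to the ribs (either way round)
- plug_grip (a point): point on the axis of pail_a's plug, inside its black bar handle, 12 mm below the bar's flat top; about 248 mm above the bench with the plug up. x runs along the bar, z up. The bar is 96 long (along x), 16 wide (along y), 32 mm high; 30 mm free beside it over its whole length. Bar, hub and the tapered plug below are one piece that only turns about the vertical axis and slides up and down
- plug_hub (a point): centre of the flat top of the plug's round hub, on which the bar stands: 64 mm diameter, 10 mm thick, 20 mm below plug_grip. Fingertips straddling the bar across its width at the middle can bear down on the hub's top while they hold the bar
- plug (a joint): turn of the plug in rad, 0 at the open stop, growing clockwise seen from above, hard stop at 1.9. Closed (bar parallel to the ribs) lies 1.05 to 1.55 from the open stop. A spring (0.12 to 0.14 N m) always turns it back towards 0, and it flies back when let go unless the plug is wedged in its seat
- plug_press (a joint): how far the plug is pressed down, in m: 0 right up, 0.018 hub on the collar. A spring (5 to 6 N) lifts it. Somewhere 2 to 10 mm down, unlike from pail to pail, its cone bites in the seat. Pressed without turning it binds there and holds badly; turned under load it sinks in further, about 1 mm for each 2 N of push, and wedges
- seat: the tapered plastic bore hidden inside the collar, in which the plug wedges; its origin is only a reference point near the lid's top. A steady downward push of 14 to 20 N on the handle, kept up all through the turn, wedges the plug well (takes about 0.5 N m to turn); under 10 N it does not hold; over 30 N forces it (the taper multiplies the push about fivefold)
- coin_tray: loose grey tray with coins, 160 x 150 x 30 mm; bystander. Origin: centre of its underside
- coin_brush: loose wooden brush 200 mm long lying along its x, bystander. Origin: below its middle, on the bench
- beaker: loose grey plastic beaker, 72 mm diameter, 90 mm high; bystander. Origin: centre of its underside

How it is judged:
By the outcome, as a careful person would: the job done as asked, in the order asked, and still so for the second after the job is handed in, with the robot touching nothing.
It also fails if it takes over 48 s, if anything falls off the work surface, if the arm or the gripper's body presses on something with over 40 N, if the wrist force passes 120 N, or if a joint passes its speed limit or range.

## Working session

There is one attempt and no reset: what is moved stays moved. The work goes in short steps, Python scripts to look and compute and a shell command to move; the robot and the scene stay as the last step left them, time stands still between calls to the robot, and variables do not carry over. Pictures are saved under pics/ and viewed, and the job is handed in when it is done.

```bash
mkdir -p pics; ls
python3 - <<'E'
from workcell import *
import cv2
print(observe()); print(hold_point_z)
for n in("scene","top"):
    c=read_camera(n); cv2.imwrite(f"pics/{n}0.png",c["color"][:,:,::-1]); print({k:v for k,v in c.items() if k!="color"})
E
```

```text
pics
{'clock': 0.0, 'joints': array([-1.41196799e+00,  5.33734059e-02,  1.61430927e+00,  1.31258482e-05,
        1.47597639e+00, -1.19022621e-01]), 'dq': array([-0.00129308, -0.00092239,  0.00028575, -0.00104134,  0.00014499,
        0.00019109]), 'tau': array([ 7.10850218e-04, -3.93672359e+01, -3.70180607e+01, -1.14788912e-05,
        7.00141987e-03, -4.70351139e-06]), 'tool_pos': array([ 0.17132218, -0.60041289,  0.23004363]), 'eef_rot': array([ 2.07348826,  0.29209383, -2.07354702]), 'wrist_force': array([ 0.99337749, -0.72046451,  0.26887962]), 'torque': array([ 0.00825027, -0.02205906,  0.02114935]), 'width': 0.08599943875247193}
-0.0187
{'fx': 484.5083360341029, 'fy': 484.5083360341029, 'cx': 315.96806285304757, 'cy': 242.7551491487444, 'k1': -0.10643837175511726, 'rvec': array([ 1.0041661 ,  2.33267616, -1.16395826]), 'tvec': array([ 0.42672486, -0.16057403,  1.68156836])}
{'fx': 602.279537429766, 'fy': 602.279537429766, 'cx': 312.49036659894045, 'cy': 240.27881276693668, 'k1': -0.012471581296392408, 'rvec': array([ 2.16276747, -2.18087715,  0.08115292]), 'tvec': array([0.02954676, 0.63881297, 1.56459159])}
```

View pics/scene0.png

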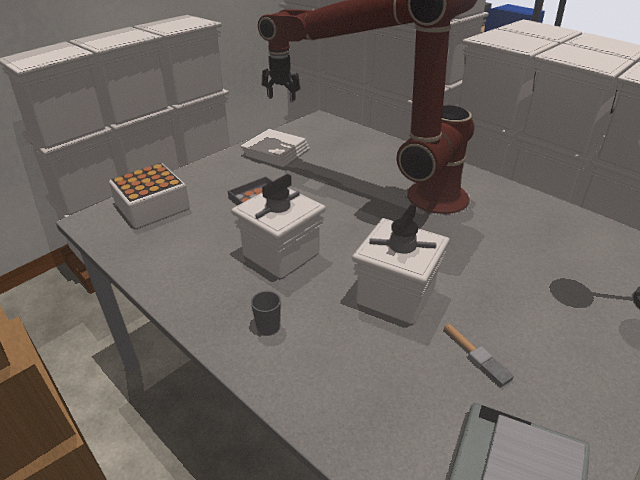

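View pics/top0.png

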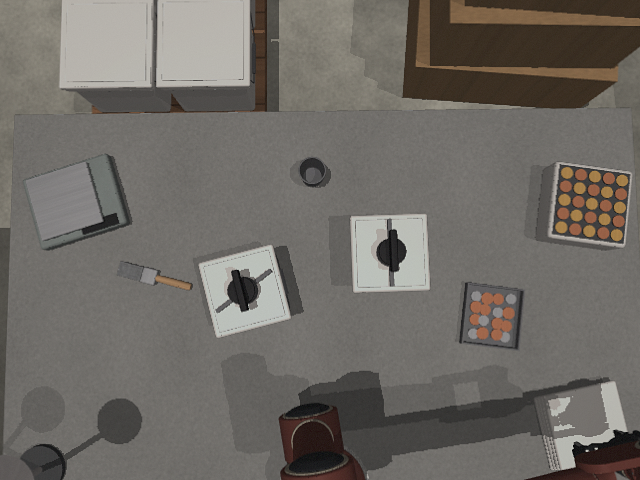

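The top view shows the open pail at about (243,291), with its bar at an angle to the ribs. The closed twin is at about (391,252), bar in line with the ribs. I'll enlarge the open one.

Run:
```python
import cv2
a=cv2.imread("pics/top0.png")[235:345,190:300]; a=cv2.resize(a,None,fx=5.4,fy=5.4,interpolation=cv2.INTER_CUBIC)
a=cv2.convertScaleAbs(a,alpha=1.6,beta=20); cv2.imwrite("pics/c1.png",a)
a=cv2.imread("pics/scene0.png")[195:285,345:455]; a=cv2.resize(a,None,fx=6,fy=6,interpolation=cv2.INTER_CUBIC)
a=cv2.convertScaleAbs(a,alpha=1.6,beta=20); cv2.imwrite("pics/c2.png",a)
```

```text
(no output)
```

View pics/c1.png

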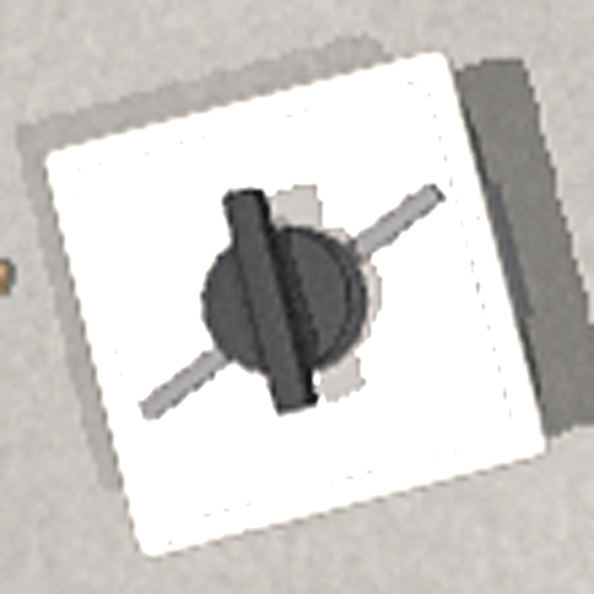

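View pics/c2.png

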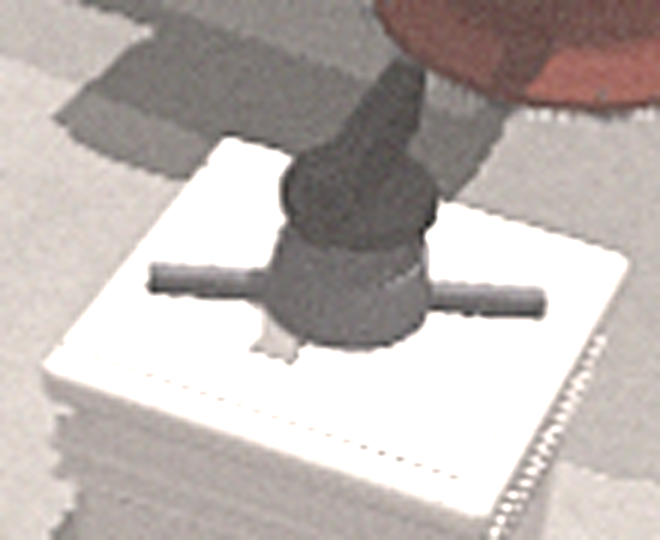

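```bash
cat > h.py <<'E'
import numpy as np,cv2
CAM={'top':(602.279537429766,312.49036659894045,240.27881276693668,-0.012471581296392408,[2.16276747,-2.18087715,0.08115292],[0.02954676,0.63881297,1.56459159]),
'scene':(484.5083360341029,315.96806285304757,242.7551491487444,-0.10643837175511726,[1.0041661,2.33267616,-1.16395826],[0.42672486,-0.16057403,1.68156836])}
def w(n,u,v,z):
    f,cx,cy,k,r,t=CAM[n];R=cv2.Rodrigues(np.array(r))[0];t=np.array(t)
    p=cv2.undistortPoints(np.array([[[u,v]]],float),np.array([[f,0,cx],[0,f,cy],[0,0,1]]),np.array([k,0,0,0.]))[0,0]
    d=R.T@np.array([p[0],p[1],1]);c=-R.T@t
    return c+d*(z-c[2])/d[2]
def crop(n,u,v,u0,v0,s,z): return w(n,u0+(u+.5)/s-.5,v0+(v+.5)/s-.5,z)
E
python3 - <<'E'
from h import *
T=lambda u,v,z:crop('top',u,v,190,235,5.4,z)[:2]
S=lambda u,v,z:crop('scene',u,v,345,195,6,z)[:2]
L=[T(*p,.17) for p in[(47,157),(443,53),(547,450),(150,556)]]
print("lid",L,np.mean(L,0),[np.linalg.norm(L[i]-L[i-1]) for i in range(4)])
r=[T(148,409,.182),T(437,191,.182)];print("ribs",r,np.mean(r,0),np.linalg.norm(r[1]-r[0]),np.degrees(np.arctan2(*(r[1]-r[0])[::-1])))
b=[T(243,194,.26),T(296,409,.26)];print("bar",b,np.mean(b,0),np.linalg.norm(b[1]-b[0]),np.degrees(np.arctan2(*(b[1]-b[0])[::-1])))
r=[S(150,272,.182),S(545,297,.182)];print("ribS",r,np.mean(r,0),np.linalg.norm(r[1]-r[0]),np.degrees(np.arctan2(*(r[1]-r[0])[::-1])))
L=[S(*p,.17) for p in[(228,138),(628,262),(490,515),(45,365)]]
print("lidS",np.mean(L,0),[np.linalg.norm(L[i]-L[i-1]) for i in range(4)])
from workcell import *
from scipy.spatial.transform import Rotation as Ro
print(Ro.from_rotvec(observe()['eef_rot']).as_matrix())
E
```

```text
lid [array([0.57270803, 0.29772971]), array([0.61763035, 0.12107392]), array([0.44157847, 0.07553111]), array([0.39642084, 0.25078617])] [0.50708442 0.18628023] [np.float64(0.182430442566576), np.float64(0.18227804109928902), np.float64(0.18184722606474255), np.float64(0.18097940314685404)]
ribs [array([0.46116629, 0.24997008]), array([0.55571112, 0.12289119])] [0.5084387  0.18643063] 0.15839119626131598 -53.351293203494215
bar [array([0.55218897, 0.19750206]), array([0.46294913, 0.17522267])] [0.50756905 0.18636237] 0.09197890754011769 -165.98223095253252
ribS [array([0.56044477, 0.12622833]), array([0.46433995, 0.25334113])] [0.51239236 0.18978473] 0.15935433099811316 127.09144399034494
lidS [0.51362606 0.19192913] [np.float64(0.18326062107560573), np.float64(0.1829484835832531), np.float64(0.18011272090431793), np.float64(0.1849984254391058)]
[[-3.35827041e-04  2.74238927e-01 -9.61661530e-01]
 [ 1.87478946e-03 -9.61659722e-01 -2.74239066e-01]
 [-9.99998186e-01 -1.89500980e-03 -1.91188911e-04]]
```

```bash
python3 -m handwheel '[[[-1,-40,0,0,0],[-1,-40,0,0,0],[-1,-20,0,0,0],[-1,0,0,0,0]]]' 80
python3 -m handwheel '[[[-1,0,-33,-27,0],[-1,0,-33,-27,0],[-1,0,-33,-27,0],[-1,0,-33,-27,0],[-1,0,-33,-27,0],[-1,0,-33,-27,0],[-1,0,-33,-27,0],[-1,0,-33,-27,0],[-1,0,-33,-27,0],[-1,0,-33,-27,0],[-1,0,-33,-27,0],[-1,0,-33,-27,0],[-1,0,-33,-27,0],[-1,0,-33,-27,0],[-1,0,-33,-27,0],[-1,0,-33,-27,0],[-1,0,-33,-27,0],[-1,0,-33,-27,0],[-1,0,-33,-27,0],[-1,0,0,0,0]]]'
python3 -c "
from workcell import *
print(observe())"
```

```text
clock: 0.5
tool_pos: [0.1716, -0.6024, 0.336]
eef_rot: [2.07, 0.282, -2.069]
wrist_force: [-0.3, 0.3, 0.3]
width: 0.0861
clock: 2.5
tool_pos: [0.4927, 0.1462, 0.328]
eef_rot: [2.065, 0.296, -2.075]
wrist_force: [-0.9, -0.9, -0.2]
width: 0.0852
{'clock': 2.5, 'joints': array([ 1.42859416e-01, -2.51298384e-01,  1.73691157e+00,  1.27270550e-03,
        1.66077336e+00,  1.43061292e+00]), 'dq': array([-0.06335651, -0.05016385,  0.03330347, -0.04408167,  0.03567535,
       -0.04450184]), 'tau': array([  1.42257214, -27.07610965, -39.11855221,   0.26924749,
        -0.16502883,   0.26649403]), 'tool_pos': array([0.49266713, 0.14618647, 0.32804776]), 'eef_rot': array([ 2.06513507,  0.29637853, -2.07516301]), 'wrist_force': array([-0.88518779, -0.942147  , -0.22425056]), 'torque': array([-0.00840088, -0.01604366, -0.03931479]), 'width': 0.08518703266618269}
```

```bash
python3 -m handwheel '[[[-1,0,0,0,-0.149],[-1,0,0,0,-0.149],[-1,0,0,0,-0.149],[-1,0,0,0,-0.149],[-1,0,0,0,-0.149],[-1,0,0,0,-0.149],[-1,0,0,0,-0.149],[-1,0,0,0,-0.149],[-1,0,0,0,-0.149],[-1,0,0,0,-0.149],[-1,0,0,0,-0.149],[-1,0,0,0,-0.149],[-1,0,0,0,-0.149],[-1,0,0,0,-0.149],[-1,0,0,0,-0.149],[-1,0,0,0,-0.149],[-1,0,0,0,-0.149],[-1,0,0,0,-0.149],[-1,0,0,0,-0.149],[-1,0,0,0,-0.149]]]'
python3 -m handwheel '[[[-1,0,0,0,-0.127],[-1,0,0,0,0],[-1,0,0,0,0]]]'
cat >> h.py <<'E'
from workcell import *
from scipy.spatial.transform import Rotation as Ro
def st(target=None):
    o=observe();R=Ro.from_rotvec(o['eef_rot']).as_matrix()
    print("t",round(o['clock'],2),"pos",o['tool_pos'].round(4),"yaw",np.degrees(np.arctan2(R[1,1],R[0,1])).round(2),"tilt",R[2].round(3),"F",o['wrist_force'].round(2),"M",o['torque'].round(3),"w",round(o['width'],4),"j6",o['joints'][5].round(3))
    if target is not None: print("shift mm",(1000*R.T@(np.array(target)-o['tool_pos'])).round(1))
E
python3 -c "
from h import *
st([.5095,.187,.328])"
```

```text
clock: 4.5
tool_pos: [0.492, 0.1419, 0.3293]
eef_rot: [-0.096, 1.572, 0.095]
wrist_force: [-0.1, -0.1, -0.2]
width: 0.0858
clock: 4.8
tool_pos: [0.4923, 0.1421, 0.3301]
eef_rot: [-0.189, 1.565, 0.188]
wrist_force: [0.2, 0.3, 0.1]
width: 0.0854
t 4.8 pos [0.4923 0.1421 0.3301] yaw 103.75 tilt [-1.     0.    -0.002] F [0.21 0.33 0.14] M [ 0.024  0.009 -0.048] w 0.0854 j6 -1.675
shift mm [ 2.  39.5 27.4]
```

```bash
python3 -m handwheel '[[[-1,15,13.2,9.1,0],[-1,15,13.2,9.1,0],[-1,10,13.1,9.2,0],[-1,0,0,0,0],[-1,0,0,0,0]]]'
python3 -c "
from h import *
st([.5095,.187,.290])
for n,(a,b,c,d) in dict(top=(235,345,180,310),scene=(150,270,330,470)).items():
    im=read_camera(n)['color'][:,:,::-1][a:b,c:d]
    im=cv2.convertScaleAbs(cv2.resize(im,None,fx=5,fy=5,interpolation=cv2.INTER_CUBIC),alpha=1.7,beta=20)
    cv2.imwrite(f'pics/{n}1.png',im)
"
```

```text
clock: 5.3
tool_pos: [0.5096, 0.1883, 0.2902]
eef_rot: [-0.192, 1.564, 0.192]
wrist_force: [0.5, -0.5, 0.1]
width: 0.0855
t 5.3 pos [0.5096 0.1883 0.2902] yaw 104.0 tilt [-1.    -0.    -0.002] F [ 0.5  -0.46  0.1 ] M [-0.056 -0.027 -0.039] w 0.0855 j6 -1.598
shift mm [ 0.2 -1.2 -0.4]
```

View pics/top1.png

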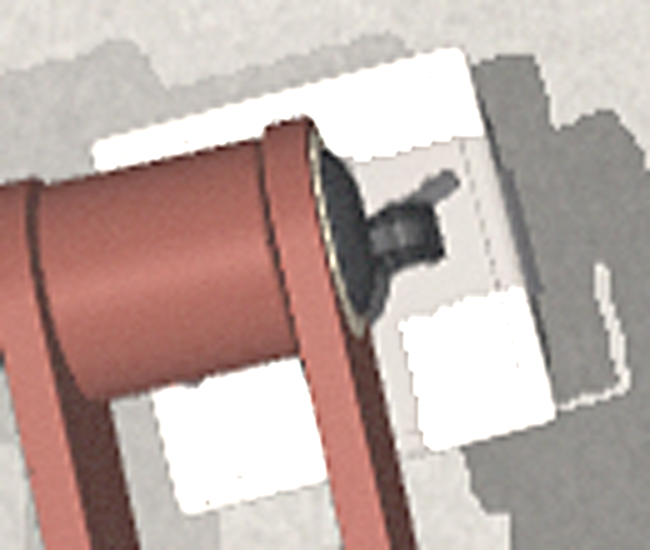

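View pics/scene1.png

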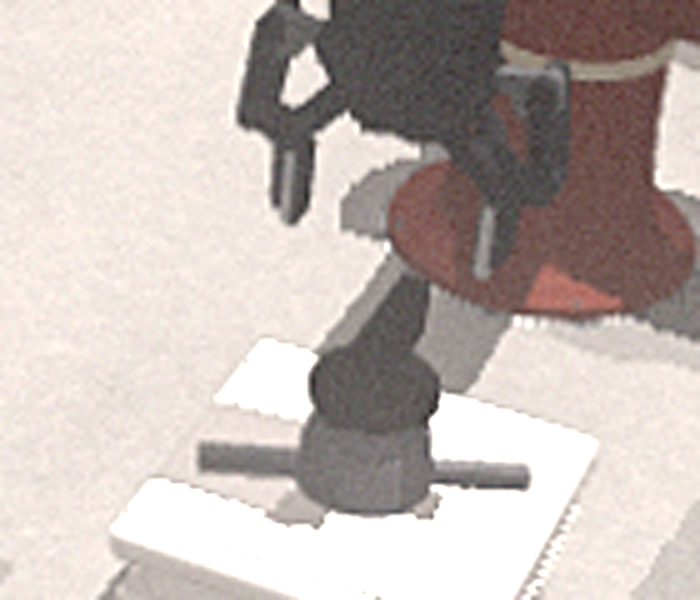

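```bash
python3 -c "
from h import *
for z in (.29,.303):
  p=[crop('scene',u,v,330,150,5,z) for u,v in((291,218),(487,274))];print(p,(p[0]+p[1])/2,np.linalg.norm(p[0]-p[1]))
"
```

```text
[array([0.50315282, 0.12763563, 0.29      ]), array([0.48068287, 0.22314214, 0.29      ])] [0.49191785 0.17538889 0.29      ] 0.09811417962744676
[array([0.52114748, 0.13975575, 0.303     ]), array([0.49916525, 0.23318924, 0.303     ])] [0.51015637 0.18647249 0.303     ] 0.09598456282549589
```

```bash
python3 -m handwheel '[[[-1,15,0,0,0],[-1,15,0,0,0],[-1,15,0,0,0],[-1,9,0,0,0],[-1,0,0,0,0],[-1,0,0,0,0]]]' 80
python3 -c "
from h import *
st([.5095,.187,.236])"
python3 -m handwheel '[[[1,0,0,0,0],[1,0,0,0,0],[1,0,0,0,0]]]' 25
python3 -c "
from h import *
st([.5095,.187,.236])"
```

```text
clock: 6.0
tool_pos: [0.5098, 0.1875, 0.237]
eef_rot: [-0.191, 1.563, 0.191]
wrist_force: [0.1, 0.7, 0.1]
width: 0.0851
t 6.0 pos [0.5098 0.1875 0.237 ] yaw 103.93 tilt [-1. -0. -0.] F [0.12 0.7  0.07] M [-0.006  0.035  0.022] w 0.0851 j6 -1.599
shift mm [ 1.  -0.4 -0.4]
clock: 6.3
tool_pos: [0.5102, 0.1876, 0.2381]
eef_rot: [-0.191, 1.561, 0.191]
wrist_force: [0.3, -0.2, -0.3]
width: 0.0443
t 6.3 pos [0.5102 0.1876 0.2381] yaw 103.94 tilt [-1.    -0.     0.001] F [ 0.34 -0.24 -0.35] M [ 0.014 -0.023  0.036] w 0.0443 j6 -1.599
shift mm [ 2.1 -0.5 -0.9]
```

```bash
for i in 1 2; do python3 -m handwheel '[[[1,0,0,0,0],[1,0,0,0,0]]]' 25 >/dev/null
python3 -c "
from h import *
st([.5095,.187,.236])"; done
```

```text
t 6.5 pos [0.5096 0.1894 0.2378] yaw 103.97 tilt [-1.     0.005  0.001] F [-1.31 -0.31  4.39] M [-0.24   0.095  0.145] w 0.0152 j6 -1.599
shift mm [ 1.8 -2.4 -0.6]
t 6.7 pos [0.5096 0.1893 0.2379] yaw 104.01 tilt [-1.     0.004  0.001] F [-1.87  5.57  2.56] M [0.801 0.281 0.135] w 0.0152 j6 -1.599
shift mm [ 1.9 -2.3 -0.6]
```

```bash
python3 -m handwheel '[[[1,0,2,0,0],[1,0,0,0,0],[1,0,0,0,0],[1,0,0,0,0]]]' 80 >/dev/null
python3 -c "
from h import *
st([.5095,.187,.236])"; python3 -m handwheel '[[[1,2,0,0,0],[1,2,0,0,0],[1,0,0,0,0]]]'  >/dev/null
python3 -c "
from h import *
st([.5095,.187,.236])"
```

```text
t 7.1 pos [0.5096 0.1894 0.2378] yaw 103.93 tilt [-1.    -0.     0.001] F [-1.1   0.04  3.5 ] M [-0.195  0.244  0.111] w 0.0139 j6 -1.595
shift mm [ 1.8 -2.3 -0.6]
t 7.4 pos [0.5096 0.1894 0.2342] yaw 103.93 tilt [-1.    -0.     0.001] F [-2.61 -0.61  6.73] M [-0.269  0.423  0.135] w 0.0141 j6 -1.595
shift mm [-1.8 -2.4 -0.7]
```

```bash
for i in 1 2 3; do python3 -m handwheel '[[[1,1,0,0,0],[1,0,0,0,0]]]' >/dev/null
python3 -c "
from h import *
st()"; done
```

```text
t 7.6 pos [0.5096 0.1895 0.2341] yaw 103.93 tilt [-1.    -0.     0.001] F [-4.33 -1.27  9.58] M [-0.363  0.749  0.159] w 0.0141 j6 -1.595
t 7.8 pos [0.5096 0.1895 0.2338] yaw 103.94 tilt [-1.    -0.     0.001] F [-5.93 -2.38 13.1 ] M [-0.39   0.97   0.082] w 0.0144 j6 -1.595
t 8.0 pos [0.5096 0.1895 0.2335] yaw 103.94 tilt [-1.    -0.     0.001] F [-7.48 -2.37 14.66] M [-0.46   1.143  0.146] w 0.0142 j6 -1.595
```

```bash
python3 -m handwheel '[[[1,0.5,0,-2.5,0],[1,0,0,0,0]]]' >/dev/null
python3 -c "
from h import *
st()";  python3 -m handwheel '[[[1,0.7,0,0,0.04],[1,0.7,0,0,0.04]]]' >/dev/null
python3 -c "
from h import *
st()"
```

```text
t 8.2 pos [0.5095 0.1894 0.2336] yaw 103.93 tilt [-1.    -0.     0.009] F [ 2.86  1.67 11.37] M [-0.062 -0.145  0.098] w 0.0144 j6 -1.595
t 8.4 pos [0.5096 0.1893 0.2331] yaw 99.27 tilt [-1.     0.     0.008] F [-0.17 -1.02 17.02] M [-0.269  0.345  0.255] w 0.0144 j6 -1.514
```

```bash
python3 -m handwheel '[[[1,0.2,0,0,0.04],[1,0.2,0,0,0.04]]]' >/dev/null
python3 -c "
from h import *
st()";  python3 -m handwheel '[[[1,0.4,0,0,0.04],[1,0.4,0,0,0.04]]]' >/dev/null
python3 -c "
from h import *
st()"
```

```text
t 8.6 pos [0.5096 0.1892 0.2328] yaw 94.68 tilt [-1.     0.001  0.009] F [ 0.3  -1.18 15.48] M [-0.326  0.268  0.253] w 0.0143 j6 -1.434
t 8.8 pos [0.5096 0.1891 0.2325] yaw 90.1 tilt [-1.     0.001  0.009] F [-1.65 -1.41 18.57] M [-0.403  0.553  0.321] w 0.0143 j6 -1.354
```

```bash
for i in 1 2; do python3 -m handwheel '[[[1,0.1,0,0,0.04],[1,0.1,0,0,0.04]]]' >/dev/null
python3 -c "
from h import *
st()";done
```

```text
t 9.0 pos [0.5096 0.189  0.2322] yaw 85.52 tilt [-1.     0.002  0.008] F [-2.12 -1.56 16.33] M [-0.472  0.43   0.335] w 0.0144 j6 -1.274
t 9.2 pos [0.5096 0.189  0.232 ] yaw 80.94 tilt [-1.     0.002  0.008] F [-1.72 -0.94 17.55] M [-0.523  0.499  0.282] w 0.0142 j6 -1.194
```

```bash
for i in 1 2 ; do python3 -m handwheel '[[[1,0.15,0,0,0.04],[1,0.15,0,0,0.04]]]' >/dev/null
python3 -c "
from h import *
st()";done
```

```text
t 9.4 pos [0.5096 0.1889 0.2318] yaw 76.35 tilt [-1.     0.002  0.008] F [-1.14 -2.27 18.69] M [-0.556  0.576  0.294] w 0.0143 j6 -1.114
t 9.6 pos [0.5095 0.1888 0.2316] yaw 71.76 tilt [-1.     0.003  0.008] F [-1.86 -3.15 18.35] M [-0.623  0.655  0.32 ] w 0.0143 j6 -1.034
```

```bash
for i in 1 2 3; do python3 -m handwheel '[[[1,0.05,0,0,0.04],[1,0.05,0,0,0.04]]]' >/dev/null
python3 -c "
from h import *
st()";done
```

```text
t 9.8 pos [0.5095 0.1887 0.2313] yaw 67.18 tilt [-1.     0.003  0.007] F [-1.6  -3.25 18.23] M [-0.635  0.593  0.29 ] w 0.0145 j6 -0.954
t 10.0 pos [0.5094 0.1886 0.2312] yaw 62.59 tilt [-1.     0.003  0.007] F [-1.66 -2.69 17.21] M [-0.677  0.669  0.294] w 0.0143 j6 -0.874
t 10.2 pos [0.5094 0.1885 0.2311] yaw 58.01 tilt [-1.     0.004  0.007] F [-1.49 -3.48 17.21] M [-0.761  0.7    0.29 ] w 0.0142 j6 -0.794
```

```bash
for i in 1 2 3; do python3 -m handwheel '[[[1,0.05,0,0,0.04],[1,0.1,0,0,0.04]]]' >/dev/null
python3 -c "
from h import *
st()";done
```

```text
t 10.4 pos [0.5093 0.1884 0.2309] yaw 53.42 tilt [-1.     0.004  0.006] F [-1.99 -4.22 17.65] M [-0.804  0.714  0.242] w 0.0143 j6 -0.714
t 10.6 pos [0.5093 0.1883 0.2308] yaw 48.84 tilt [-1.     0.004  0.006] F [-2.49 -4.43 18.14] M [-0.794  0.799  0.309] w 0.0143 j6 -0.634
t 10.8 pos [0.5092 0.1883 0.2307] yaw 44.25 tilt [-1.     0.004  0.006] F [-3.9  -4.76 18.86] M [-0.825  0.888  0.319] w 0.0144 j6 -0.554
```

```bash
python3 -m handwheel '[[[1,0,0,0,0.04],[1,0,0,0,0.04]]]' >/dev/null
python3 -c "
from h import *
st()
im=read_camera('scene')['color'][:,:,::-1][170:270,340:460]
cv2.imwrite('pics/s2.png',cv2.convertScaleAbs(cv2.resize(im,None,fx=6,fy=6,interpolation=cv2.INTER_CUBIC),alpha=2,beta=30))
"
```

```text
t 11.0 pos [0.5091 0.1882 0.2305] yaw 39.67 tilt [-1.     0.004  0.005] F [-2.32 -4.55 18.38] M [-0.844  0.858  0.331] w 0.0142 j6 -0.474
```

View pics/s2.png

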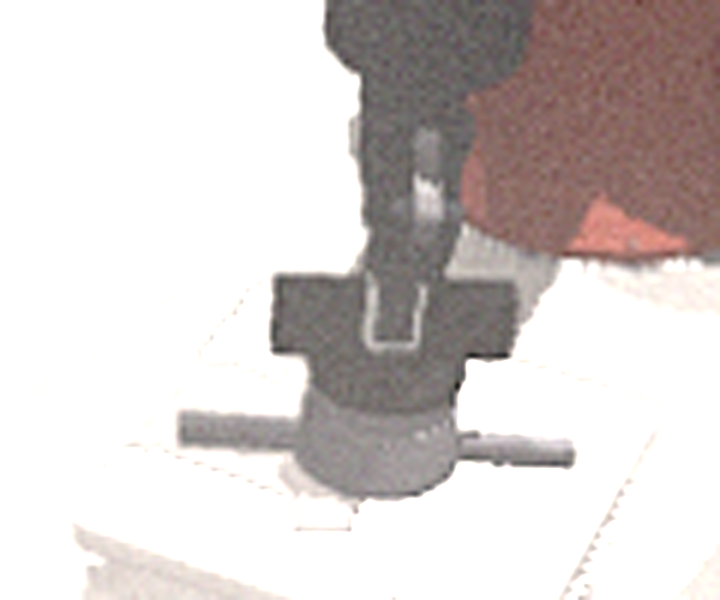

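```bash
python3 -c "
from h import *
def a(p,q,z):
  P=crop('scene',*p,340,170,6,z);Q=crop('scene',*q,340,170,6,z);d=Q-P;print(np.degrees(np.arctan2(d[1],d[0])).round(1),np.linalg.norm(d).round(4))
a((275,276),(520,283),.254);a((275,353),(514,358),.222)
a((180,412),(573,440),.182);a((180,446),(573,467),.17)
"
```

```text
130.4 0.0959
131.2 0.0948
126.3 0.1591
128.1 0.1597
```

```bash
python3 -m handwheel '[[[1,0,0,0,0.035],[1,0,0,0,0.03],[1,0,0,0,0]]]' >/dev/null
python3 -c "
from h import *
st()
im=read_camera('scene')['color'][:,:,::-1][170:270,340:460]
cv2.imwrite('pics/s3.png',cv2.convertScaleAbs(cv2.resize(im,None,fx=6,fy=6,interpolation=cv2.INTER_CUBIC),alpha=2,beta=30))
"
```

```text
t 11.35 pos [0.509  0.1882 0.2304] yaw 35.97 tilt [-1.     0.005  0.005] F [-2.88 -5.86 17.83] M [-0.859  0.903  0.03 ] w 0.0145 j6 -0.409
```

View pics/s3.png

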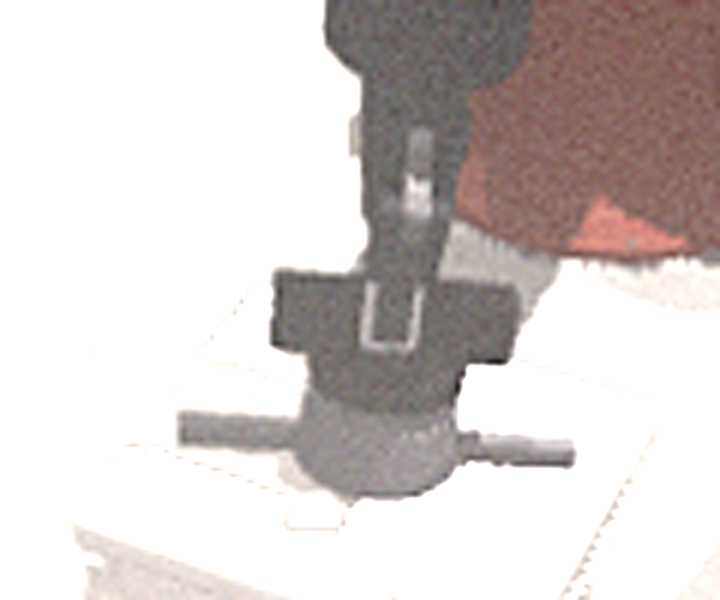

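```bash
python3 -m handwheel '[[[1,-2.5,0,0,0],[1,-2,0,0,0],[1,0,0,0,0]]]' >/dev/null
python3 -c "
from h import *
st()"
```

```text
t 11.7 pos [0.5089 0.1882 0.2307] yaw 36.02 tilt [-1.     0.004  0.004] F [ 5.12 -2.39  3.39] M [-0.5   -0.632  0.245] w 0.0143 j6 -0.41
```

```bash
python3 -m handwheel '[[[-1,0,0,0,0],[-1,0,0,0,0],[-1,0,0,0,0],[-1,0,0,0,0],[-1,0,0,0,0]]]'; python3 -m handwheel '[[[-1,-10,0,0,0],[-1,-20,0,0,0],[-1,-30,0,0,0],[-1,-30,0,0,0],[-1,-20,0,0,0],[-1,0,0,0,0],[-1,0,0,0,0]]]'
python3 -c "
from h import *
st()
im=read_camera('scene')['color'][:,:,::-1][170:270,340:460]
cv2.imwrite('pics/s4.png',cv2.convertScaleAbs(cv2.resize(im,None,fx=6,fy=6,interpolation=cv2.INTER_CUBIC),alpha=2,beta=30))
"
```

```text
clock: 12.2
tool_pos: [0.5067, 0.189, 0.2296]
eef_rot: [0.734, 1.444, -0.735]
wrist_force: [0.2, -0.4, -0.3]
width: 0.0845
clock: 12.9
tool_pos: [0.507, 0.189, 0.3402]
eef_rot: [0.735, 1.442, -0.734]
wrist_force: [0.4, -0.6, -0.3]
width: 0.0853
t 12.9 pos [0.507  0.189  0.3402] yaw 36.04 tilt [-1.     0.001  0.   ] F [ 0.45 -0.59 -0.29] M [-0.005  0.009 -0.01 ] w 0.0853 j6 -0.41
```

View pics/s4.png

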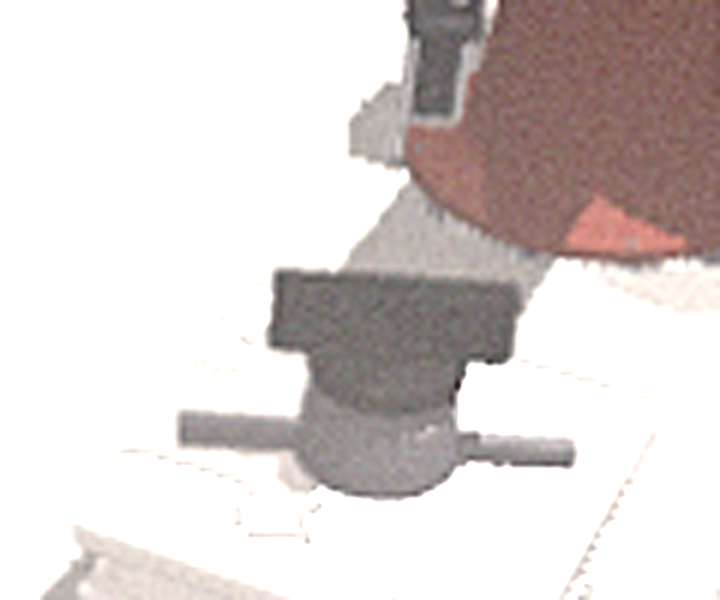

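The bar stays in place after release, parallel to the ribs: bar (272–520, 270–288), ribs (180–573, 412–465). I'll move the arm aside for an unobstructed top view.

```bash
python3 -m handwheel '[[[-1,-30,0,0,0],[-1,-30,0,0,0],[-1,0,-26,36,0],[-1,0,-26,36,0],[-1,0,-26,36,0],[-1,0,-26,36,0],[-1,0,-26,36,0],[-1,0,-26,36,0],[-1,0,-26,36,0],[-1,0,0,0,0],[-1,0,0,0,0],[-1,0,0,0,0]]]'
python3 -c "
from h import *
st()
f=read_camera('top')['color'][:,:,::-1]
cv2.imwrite('pics/top5.png',f);im=f[235:345,190:300]
cv2.imwrite('pics/t5.png',cv2.convertScaleAbs(cv2.resize(im,None,fx=5.4,fy=5.4,interpolation=cv2.INTER_CUBIC),alpha=1.6,beta=20))
"
```

```text
clock: 14.15
tool_pos: [0.5079, -0.121, 0.3989]
eef_rot: [0.734, 1.445, -0.734]
wrist_force: [-0.6, 0.9, -0.0]
width: 0.0854
t 14.15 pos [ 0.5079 -0.121   0.3989] yaw 36.1 tilt [-1.    -0.001 -0.002] F [-0.6   0.93 -0.05] M [-0.058 -0.001  0.004] w 0.0854 j6 -1.007
```

View pics/t5.png

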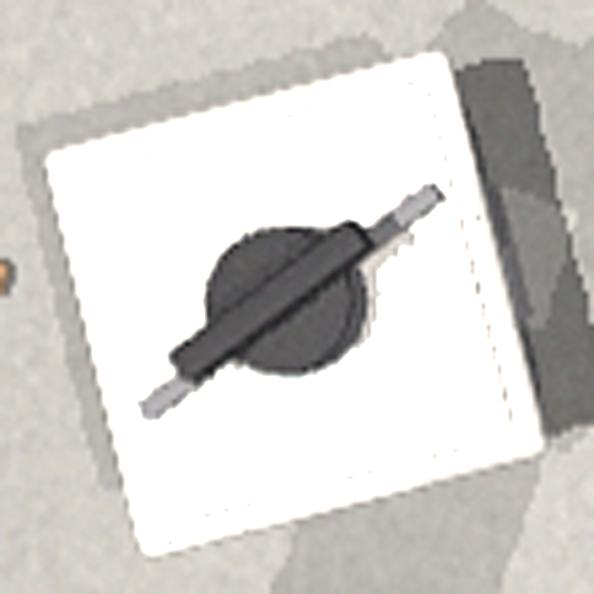

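View pics/top5.png

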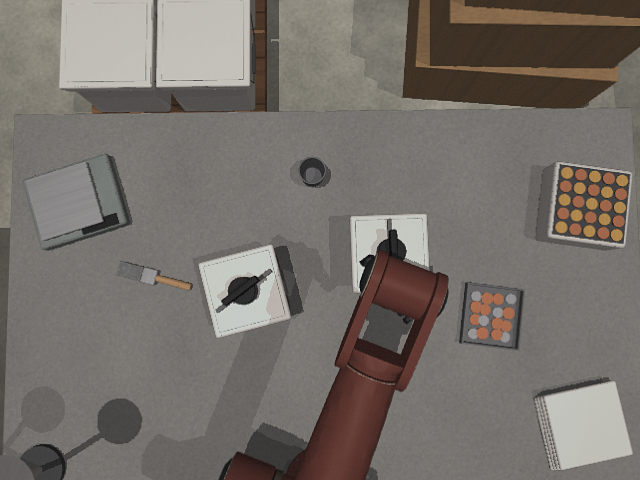

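The bar lies along the ribs, about (182–370, 225–375) in the crop. The tray, brush and beaker are at the same pixels as before.

```bash
python3 -c "
from workcell import *
print(sign_off())"
```

```text
the job is handed in; nothing more can be done
None
```

The open vent plug is closed, and I handed the job in at about 14 s of the 48 s allowed.

- **What I did:** I gripped the bar at 80 N and pressed until the cone bit, about 4 mm down. I then turned it clockwise 68°, and the plug sank about 3 mm further. At the checks every 0.2 s the push was 15–19 N. It was about 11 N just before the turn, after a sideways correction. I then eased the push and let go.
- **After release:** The plug stayed down and did not spring back. In both camera views the bar lies along the ribs, by eye within about 2°. The tray, brush and beaker look unmoved, and the gripper was clear with wrist force near zero.
- **What disagreed:**
  - The two cameras placed the plug's axis about 4 mm apart. I corrected for this when gripping, using the sideways force, but up to about 6 N of sideways force remained while turning.
  - The turning torque I measured at the wrist was about 0.3 N m, below the 0.5 N m given for a well-wedged plug. I did not test how firmly it holds beyond seeing that it stayed put for about 2 s.

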